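# Shift the gas selector into its third slot

## Task

Switch the gas selector to line three: push the red-knobbed lever gently with the fingertips out of the left-hand slot it stands in to the cross channel of the H-shaped gate, across to the right (as the robot sees it), then forward, away from the robot, until it is fully home in the third slot, the far right one beside the green tab. Do not squeeze the knob or pull it up, leave the vials, bottle, cup and tools standing where they are, and finish with the robot clear of everything.

Things in the scene. Friction and masses are not known exactly. Their poses are not given: they have to be found in the camera images.
- selector: Gas selector: fixed cream cabinet 260 x 260 mm, 104 mm high, flat top with an aluminium gate plate in its middle, gauges on its front. Origin: centre of its underside on the table; x points from its front to its back (forward, away from the robot, turned up to 0.35 rad), y to its left, z up. The H-shaped gate is centred above the origin.
- gate (a point): Centre of the H gate on the cabinet's top, 104 mm above the table; selector's axes. Two slots 18 mm wide, 60 mm long run along x, centred at y = +24 mm (left) and -24 mm (right); a cross channel 20 mm wide joins their middles at x = 0. Coloured tabs with 1 to 4 black pips mark the slot ends: 1 far left blue, 2 near left white, 3 far right green, 4 near right yellow.
- slot3 (a point): Where the lever's stem passes through the plate when it is fully home in the third slot (far right end, by the green tab): 24 mm forward and 24 mm right of the gate centre, on the cabinet's top.
- knob (a point): Centre of the red ball knob, 36 mm in diameter, on the lever's 12 mm steel stem (black 18 mm sleeve to 34 mm below the centre); z up along the lever. The lever tilts about a point 84 mm below the gate's centre, 180 mm from the knob's centre, which rides 0.185 to 0.2 m above the table and moves about 50 mm each way. About 2 to 4 N move it; it stays where left; the gate's walls stop it.
- across (a joint): Sideways tilt of the lever, rad: about -0.29 in the left slots, 0 upright, about +0.29 in the right slots (positive is to the right, the selector's -y).
- fore (a joint): Forward tilt of the lever, rad: about +0.28 fully home at the far (forward) slot ends, 0 in the cross channel (which it fits within about 0.04 either way), about -0.28 at the near slot ends. At the start the lever stands anywhere along the left slots.
- knob_lift (a joint): How far the knob is pulled up along the lever against its spring (m): 0 at rest, up to 0.014; 12 N starts to raise it. It is to stay down.
- vial_a: White capped vial, 30 mm in diameter, 45 mm high, standing loose on the cabinet's top near its near left corner. Origin: centre of its underside; z up.
- vial_b: White capped vial, 30 mm in diameter, 45 mm high, standing loose on the cabinet's top near its far right corner. Origin: centre of its underside; z up.
- reagent: Amber glass bottle with black cap, 66 mm in diameter, 130 mm high, loose on the table left of the selector. Origin: centre of its underside; z up.
- cup: White ceramic cup, 72 mm in diameter at the rim, 80 mm high, loose on the table right of the selector. Origin: centre of its underside; z up.
- driver: Screwdriver with orange handle lying on the table, far to the left. Origin at its underside.
- spanner: Steel spanner lying on the table, far to the right. Origin at its underside.

How it is judged:
On the way, in this order (a step that is already met when the one before it is completed fails the run):
1. the lever stands at the right-hand end of the cross channel (value of joint across above 0.2 rad and value of joint fore between -0.12 and 0.12 rad), for 0.05 s.
2. the lever is fully home in the third slot (value of joint across above 0.22 rad and value of joint fore above 0.24 rad), for 0.2 s.
At the end, for the whole second after the job is handed in: The lever rests in the third slot, tilted more than 0.22 rad to the right and more than 0.24 rad forward (within about 7 mm, at the knob, of the slot's end), its knob down, and the robot touches nothing (all of step 2 and velocity of joint across between -0.05 and 0.05 rad/s and velocity of joint fore between -0.05 and 0.05 rad/s and value of joint knob_lift below 0.004 m).
It fails at once if the knob is pulled up more than 6 mm (value of joint knob_lift above 0.006 m).
It fails at once if the knob is squeezed, or the lever pushed harder than 35 N (contact force between the fingers and selector above 35 N).
It fails at once if a vial is moved more than 25 mm, lifted or tipped over (distance of any of vial_a, vial_b from where it was at the start of the episode above 0.025 m or angle between any of vial_a, vial_b's own z axis and vertical above 0.5 rad).
It fails at once if the bottle or the cup is moved more than 25 mm, lifted or tipped over (distance of any of reagent, cup from where it was at the start of the episode above 0.025 m or angle between any of reagent, cup's own z axis and vertical above 0.5 rad).
It fails at once if a tool is moved more than 25 mm (distance of any of driver, spanner from where it was at the start of the episode above 0.025 m).
It also fails if it takes over 54 s, if anything falls off the work surface, if the arm or the gripper's body presses on something with over 40 N, if the wrist force passes 120 N, or if a joint passes its speed limit or range.

## Robot

A 6-joint arm with a two-finger parallel gripper is mounted at the origin on the work surface. World frame = base frame: x ahead of the robot, y to its left, z up, the work surface at z = 0. Lengths are in m, angles in rad, forces in N, time in s.
With the tool pointing down it reaches from about 0.3 to 0.85 m from the base axis. Payload 4.2 kg.
Tool frame: the origin (TCP) lies midway between the tips of the shut fingers; the grasp point (between the pads) lies behind it (manip.pinch_z is the z of the grasp point in the tool frame, in m); z points along the fingers, y is the line along which they close (so a half turn about z gives the same grasp; the last joint's range is limited). The gripper opens to 91 mm and grips with 3 to 60 N. Pads are 32 mm wide; open, the fingers measure 118 mm over their backs; the gripper's body (76 mm by 178 mm) begins 60 mm behind the grasp point.
Start: joints at [1.106, 0.32, 1.565, -0, 1.257, -0.02], TCP at [0.247, 0.519, 0.214] pointing down, gripper open.
Joint ranges: [-3.11, 3.11], [-0.84, 2.01], [0.21, 2.61], [-1.34, 4.49], [0.05, 2.63], [-2.56, 2.56]. Speed limits (rad/s): [2.57, 2.57, 3.14, 3.14, 3.14, 3.14].

## Interface

Orientations are given as a unit quaternion [x, y, z, w].
In Python, from bench import manip gives the robot as it stands. The module is installed in compiled form; this text tells all that it offers.
- The arm moves only by the shell command python3 -m handwheel 'ROWS' [FORCE]. ROWS is JSON, a list of rows, each a list of 7 numbers: the opening, from -1 (shut) to 1 (fully open), then the shift along the tool's x, y, z in cm, then the turn, a rotation vector about the tool's x, y, z in degrees. A call has 1 to 8 rows; each row is the pose to reach, as a shift and turn from the pose commanded when the call began, along the tool's axes at that moment; what a row does not reach only later rows make up. A row lasts 1/10 s, in which the tool goes at most 50 mm and 8.59 degrees, less where a joint would pass 70% of its speed; a pose out of reach is approached as far as the arm can. A call with a gripper value outside its range is refused whole. The fingers move at their own pace and stop on an object; FORCE is the grip in N (left out, the last holds). Time passes only in rows, so rows that repeat a pose let the fingers close. It gives the time, the measured TCP pose, the force, the opening and the grip force at its end, in the units of the state.
- manip.get_obs(): the state, without advancing time (a new reading comes with each control period).
- manip.grab_frame(name): name is "scene" or "side" or "wrist"; returns a dict with "color" (420x560x3 uint8, blue, green, red), "fx", "fy", "cx", "cy" (pixels), "camera_from_world" (4x4, takes a point from world to camera coordinates). Camera axes: x right, y down, z forward; pixel columns grow to the right and rows downward; lengths in m; the calibration is good to about 2 mm. A picture is of the moment at which its call begins. There is no depth.
- manip.hand_in(): hands the job in; it is judged then, once.
Trained networks look in the newest picture that a camera, given by its name, has taken for a name from the list of things; names that differ only in an ending like _2 or _b are one class to them, and where a whole thing is asked for, a point or a joint stands for the part that bears it (a point fixed in the world has none). Each returns a list of dicts, best first, with "score" (0 to 1); they miss things now and then, are a little off and sometimes report something else, mostly with a low value. They report only what shows in the picture. A call takes as long as a camera call.
- manip.silhouettes(camera, thing): "region" (420x560 bool, what is visible of it) and "centre" ([column, row] in pixels, amid what is visible of it).
The state is a dict: "time": time; "qpos": joint angles; "qd": joint speeds; "joint_efforts": joint torques, N m; "position": TCP position; "eef_rot": TCP orientation; "contact_force": force on the tool from outside, world axes, zero at the start; "wrist_torque": the same for the moment, N m; "grip_width": opening from 0.0 (shut) to 1.0 (fully open); "grip_force": force on a finger pad.
Only numpy, scipy, OpenCV 4.12 (cv2) and the standard library are available. Lean on these libraries where they do the work, as an engineer would, in place of code of your own. Each camera call takes 0.05 s, during which the arm holds its last target. There are 200 camera calls.

## Working session

There is one attempt and no reset: what is moved stays moved. The work goes in short steps, Python scripts to look and compute and a shell command to move; the robot and the scene stay as the last step left them, time stands still between calls to the robot, and variables do not carry over. Pictures are saved under pics/ and viewed, at most 10 in all, crops included, and the job is handed in when it is done.

```bash
mkdir -p pics; cat > h.py <<'E'
import numpy as np, cv2
from bench import manip
def ray(f,px):
    M=np.array(f["camera_from_world"]);R=M[:3,:3];t=M[:3,3]
    d=R.T@np.array([(px[0]-f["cx"])/f["fx"],(px[1]-f["cy"])/f["fy"],1]);return -R.T@t,d/np.linalg.norm(d)
def atz(f,px,z):
    o,d=ray(f,px);return o+d*(z-o[2])/d[2]
def tri(rs):
    A=sum(np.eye(3)-np.outer(d,d) for o,d in rs);b=sum((np.eye(3)-np.outer(d,d))@o for o,d in rs)
    return np.linalg.solve(A,b)
def proj(f,p):
    c=np.array(f["camera_from_world"])@np.append(p,1);return [f["fx"]*c[0]/c[2]+f["cx"],f["fy"]*c[1]/c[2]+f["cy"]]
E
python3 - <<'E'
from h import *
np.set_printoptions(precision=4,suppress=True)
fs={c:manip.grab_frame(c) for c in("scene","side")}
for c in fs: cv2.imwrite(f"pics/{c}0.png",fs[c]["color"])
for c in fs:
  for t in("knob","selector","vial_a","reagent","cup"):
    for r in manip.silhouettes(c,t)[:2]:
        ys,xs=np.nonzero(r["region"]);print(c,t,round(r["score"],2),np.array(r["centre"]),xs.min(),xs.max(),ys.min(),ys.max())
o=manip.get_obs();print(o["time"],o["position"],o["eef_rot"],o["contact_force"])
for c in fs:print(c,ray(fs[c],[280,210]))
E
```

```text
scene knob 0.42 [245.7 201.6] 241 253 196 208
scene selector 0.81 [230.6 217.5] 185 276 173 262
scene vial_a 0.47 [189.8 240.5] 187 198 228 243
scene reagent 0.72 [297.1 199.2] 288 309 183 216
scene cup 0.61 [169.2 220.2] 156 181 207 237
scene cup 0.16 [437.5 254.7] 421 471 238 287
side knob 0.2 [329.3 144.7] 308 345 134 155
side selector 0.86 [286.7 201. ] 239 342 155 244
side vial_a 0.62 [288.8 199.9] 239 342 155 245
side vial_a 0.58 [331.2 193.7] 325 335 188 204
side reagent 0.66 [323.9 246.1] 314 337 225 265
side cup 0.72 [279.3 151.1] 265 285 147 160
0.6 [0.2474 0.5191 0.214 ] [0.2206 0.9754 0.0001 0.    ] [-0.4278  0.5788 -0.5501]
scene (array([1.1599, 0.1717, 1.0641]), array([-0.5309, -0.1337, -0.8368]))
side (array([0.4977, 0.7471, 0.9391]), array([ 0.0879, -0.6747, -0.7328]))
```

View pics/scene0.png

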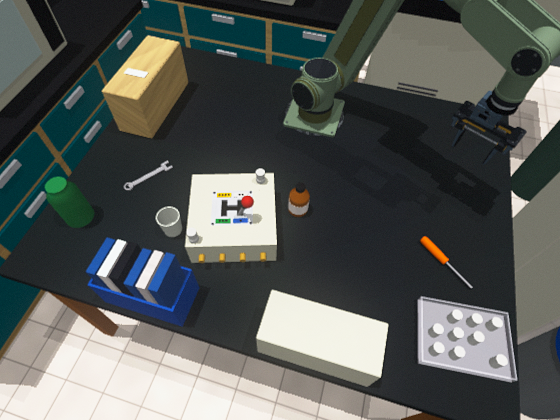

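View pics/side0.png

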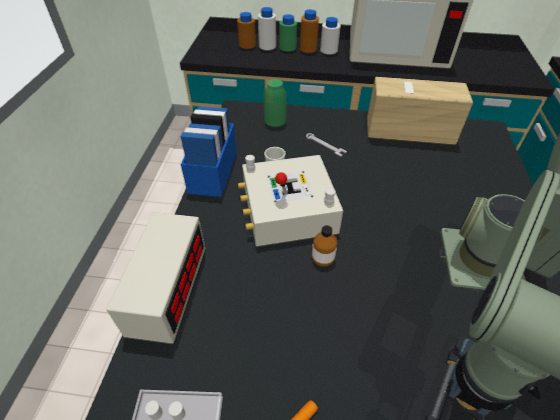

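The scene picture shows the lever with its knob at about (247,202) and the tabs around it: green (223,221), blue (240,220), yellow (223,195). In the side picture the knob is at (281,179), so that camera's network "knob" at (329,145) is wrong. I'll measure by colour instead.

```bash
python3 - <<'E'
from h import *
np.set_printoptions(precision=4,suppress=True)
rng={"red":[((0,150,80),(6,255,255)),((174,150,80),(180,255,255))],"blue":[((105,150,80),(125,255,255))],"green":[((50,120,60),(85,255,255))],"yellow":[((22,120,80),(35,255,255))]}
box={"scene":(190,180,275,245),"side":(250,160,335,230)}
P={}
for c in box:
    f=manip.grab_frame(c);x0,y0,x1,y1=box[c];im=f["color"][y0:y1,x0:x1];h=cv2.cvtColor(im,cv2.COLOR_BGR2HSV)
    for n,rs in rng.items():
        m=sum(cv2.inRange(h,*r) for r in rs);k,l,s,ce=cv2.connectedComponentsWithStats(m)
        if k<2: print(c,n,"none");continue
        i=1+s[1:,4].argmax();p=ce[i]+[x0,y0]
        if n=="red": p=np.array([x0+s[i,0]+(s[i,2]-1)/2,y0+s[i,1]+(s[i,3]-1)/2])
        P.setdefault(n,[]).append(ray(f,p));print(c,n,p,s[i],atz(f,p,.106))
    cv2.imwrite(f"pics/{c}1.png",cv2.resize(im,None,fx=7,fy=7,interpolation=cv2.INTER_CUBIC))
a,b=[cv2.imread(f"pics/{c}1.png") for c in box]
for n in P:
    if len(P[n])==2: print(n,tri(P[n]))
    
k=tri(P["red"])
E
```

```text
scene red [246.5 201.5] [ 51  16  12  12 106] [ 0.5527 -0.0874  0.106 ]
scene blue [239.6364 220.1591] [43 39 15  4 44] [ 0.6218 -0.085   0.106 ]
scene green [222.5714 220.551 ] [26 39 14  4 49] [ 0.638  -0.1324  0.106 ]
scene yellow [223.6154 194.5192] [27 13 14  4 52] [ 0.549  -0.1631  0.106 ]
side red [280.5 178.5] [ 25  13  12  12 105] [ 0.6141 -0.1539  0.106 ]
side blue [276.2571 194.1143] [24 30  6  9 35] [ 0.6175 -0.0832  0.106 ]
side green [273.0278 182.25  ] [20 18  7  9 36] [ 0.6348 -0.1337  0.106 ]
side yellow [302.4048 178.4524] [49 14  8 10 42] [ 0.5459 -0.1636  0.106 ]
red [ 0.6031 -0.0661  0.1865]
blue [ 0.6186 -0.0867  0.1016]
green [ 0.6358 -0.134   0.1042]
yellow [ 0.5467 -0.1647  0.1039]
```

View pics/scene1.png

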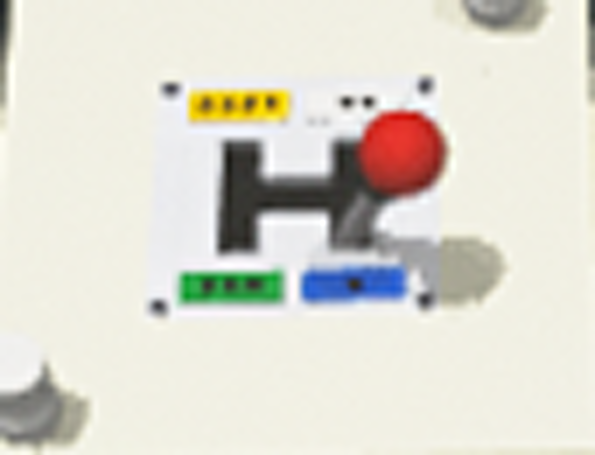

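The crop shows the lever in the left slot, leaning towards blue tab 1. The tabs put the gate centre near (0.584,-0.126) with a yaw of about 0.33 rad. The knob is about 37 mm forward and 50 mm left of the centre at z = 0.187, which agrees with the 180 mm lever. I'll use three pushes with the fingers shut, moving to the far side of the knob first. Tool y goes along the selector's forward axis and tool x along its left.

```bash
cat >> h.py <<'E'
from scipy.spatial.transform import Rotation as Ro
G=np.array([.584,-.126,0]);YAW=.33
def goto(fwd,left,z):
    """shift (cm) and turn (deg) in tool axes to gate coordinates (m), tool y = selector x, tool x = selector y"""
    o=manip.get_obs();R=Ro.from_quat(o["eef_rot"]);c,s=np.cos(YAW),np.sin(YAW)
    X=np.array([c,s,0]);Y=np.array([-s,c,0]);T=G+fwd*X+left*Y+[0,0,z];p=np.array(o["position"])
    Rt=Ro.from_matrix(np.c_[Y,X,[0,0,-1]])
    print("t",round(o["time"],2),"gate xyz now",np.round([(p-G)@X,(p-G)@Y,p[2]],4),"F",np.round(o["contact_force"],1),"grip",round(o["grip_width"],2))
    print("shift",np.round(R.inv().apply(T-p)*100,2),"turn",np.round((R.inv()*Rt).as_rotvec(degrees=True),1))
E
python3 -c "
from h import *
print(manip.pinch_z);goto(.09,.05,.28)"
python3 -m handwheel '[[-1,-60.8,-34,-7,0,0,45.5],[-1,-60.8,-34,-7,0,0,45.5],[-1,-60.8,-34,-7,0,0,45.5],[-1,-60.8,-34,-7,0,0,45.5],[-1,-60.8,-34,-7,0,0,45.5],[-1,-60.8,-34,-7,0,0,45.5],[-1,-60.8,-34,-7,0,0,45.5],[-1,-60.8,-34,-7,0,0,45.5]]' 10
python3 -c "
from h import *
goto(.09,.05,.28)"
```

```text
-0.0188
t 0.7 gate xyz now [-0.1094  0.7193  0.214 ] F [ 0.1  0.1 -0.6] grip 1.0
shift [-61.07 -33.88  -6.6 ] turn [ 0.  -0.  45.6]
time: 1.5
position: [0.4783, 0.1924, 0.2545]
eef_rot: [0.581, 0.814, 0.0, 0.0]
contact_force: [0.3, 1.1, -1.0]
grip_width: 0.328
grip_force: 0.0
t 1.5 gate xyz now [0.0032 0.3355 0.2545] F [ 0.3  1.1 -1. ] grip 0.33
shift [-28.57   8.63  -2.55] turn [ 0.1 -0.   0.1]
```

```bash
python3 -m handwheel '[[-1,-28.6,8.6,-2.5,0,0,0],[-1,-28.6,8.6,-2.5,0,0,0],[-1,-28.6,8.6,-2.5,0,0,0],[-1,-28.6,8.6,-2.5,0,0,0],[-1,-28.6,8.6,-2.5,0,0,0],[-1,-28.6,8.6,-2.5,0,0,0],[-1,-28.6,8.6,-2.5,0,0,0],[-1,-28.6,8.6,-2.5,0,0,0]]'
python3 - <<'E'
from h import *
goto(.09,.05,.168)
f=manip.grab_frame("scene");im=f["color"][150:270,160:320];cv2.imwrite("pics/s2.png",cv2.resize(im,None,fx=5,fy=5,interpolation=cv2.INTER_CUBIC))
E
```

```text
time: 2.3
position: [0.652, -0.0491, 0.2781]
eef_rot: [0.581, 0.814, -0.0, -0.001]
contact_force: [-0.3, 0.5, -0.1]
grip_width: 0.005
grip_force: 0.0
t 2.3 gate xyz now [0.0893 0.0507 0.2781] F [-0.3  0.5 -0.1] grip 0.01
shift [-0.09  0.08 11.01] turn [-0.1 -0.1 -0. ]
```

View pics/s2.png

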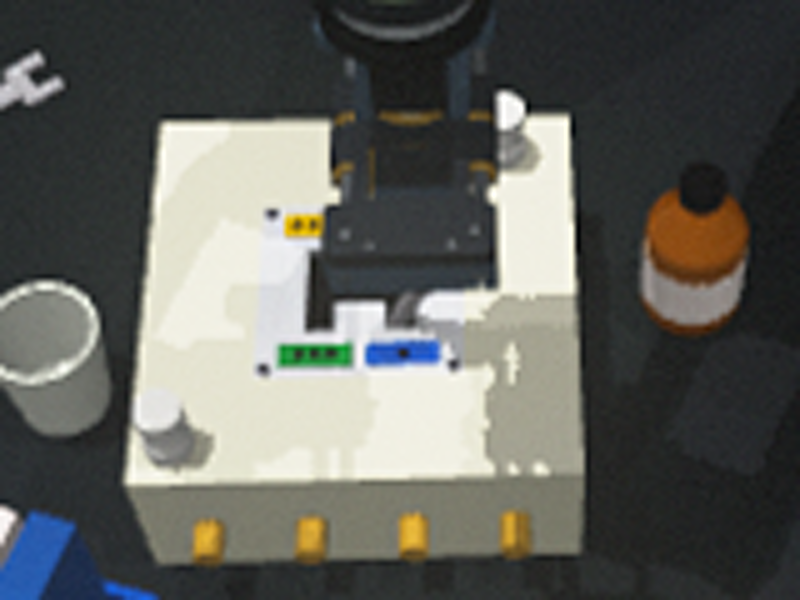

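The view is as expected: the gripper body hides the fingers and the knob, and the cup, vials and bottle are undisturbed. I'll descend on the far side of the knob, then check in the side camera.

```bash
python3 -m handwheel '[[-1,0,0,3,0,0,0],[-1,0,0,6,0,0,0],[-1,0,0,9,0,0,0],[-1,0,0,11,0,0,0],[-1,0,0,11,0,0,0]]'
python3 - <<'E'
from h import *
goto(.06,.05,.168)
f=manip.grab_frame("side");im=f["color"][130:250,220:380];cv2.imwrite("pics/d3.png",cv2.resize(im,None,fx=5,fy=5,interpolation=cv2.INTER_CUBIC))
E
```

```text
time: 2.85
position: [0.6491, -0.0462, 0.166]
eef_rot: [0.58, 0.815, -0.002, -0.003]
contact_force: [0.1, 0.6, -0.2]
grip_width: 0.003
grip_force: 0.0
t 2.85 gate xyz now [0.0874 0.0544 0.166 ] F [ 0.1  0.6 -0.2] grip 0.0
shift [-0.43 -2.74 -0.18] turn [-0.4 -0.2  0.2]
```

View pics/d3.png

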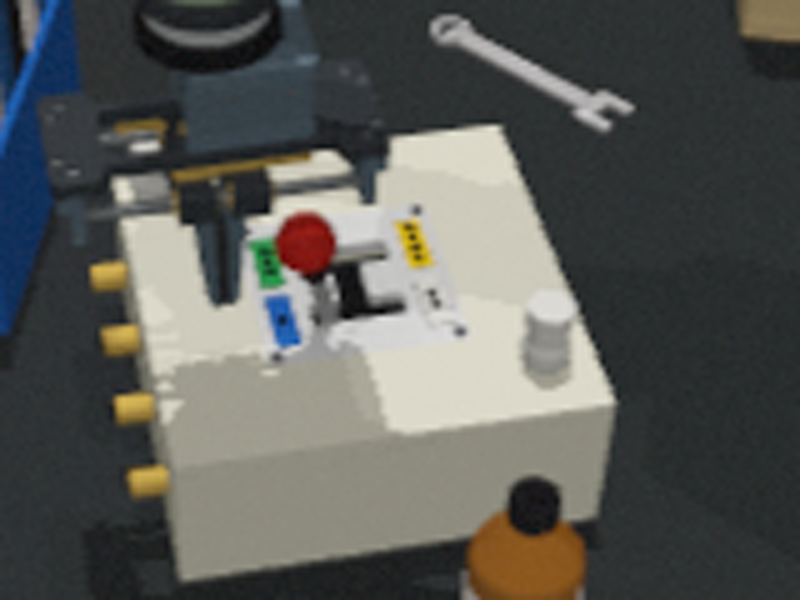

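The fingers are down just beyond the knob (tips at crop (225,300), knob at (305,243)) and clear of it. Now I'll push it back.

```bash
python3 -m handwheel '[[-1,-0.3,-1,-0.2,0,0,0],[-1,-0.3,-2,-0.2,0,0,0],[-1,-0.3,-2.7,-0.2,0,0,0],[-1,-0.3,-3.3,-0.2,0,0,0],[-1,-0.3,-3.9,-0.2,0,0,0],[-1,-0.3,-4.5,-0.2,0,0,0],[-1,-0.3,-5.0,-0.2,0,0,0],[-1,-0.3,-5.0,-0.2,0,0,0]]'
cat >> h.py <<'E'
def knob():
    """red knob centre in gate coordinates"""
    rs=[]
    for c in("scene","side"):
        f=manip.grab_frame(c);h=cv2.cvtColor(f["color"],cv2.COLOR_BGR2HSV)
        m=cv2.inRange(h,(0,150,80),(6,255,255))|cv2.inRange(h,(174,150,80),(180,255,255));b=np.zeros_like(m);b[150:250,190:340]=m[150:250,190:340]
        k,l,s,ce=cv2.connectedComponentsWithStats(b)
        if k<2: print(c,"no red");continue
        i=1+s[1:,4].argmax();p=[s[i,0]+(s[i,2]-1)/2,s[i,1]+(s[i,3]-1)/2];r=ray(f,p);rs.append(r)
        q=atz(f,p,.19)-G;print(c,p,s[i,2:],"at z.19:",np.round(gate(q),4))
    if len(rs)==2: q=tri(rs)-G;print("knob",np.round(gate(q),4))
def gate(q):
    c,s=np.cos(YAW),np.sin(YAW);return [q[0]*c+q[1]*s,-q[0]*s+q[1]*c,q[2]]
E
python3 - <<'E'
from h import *
goto(.03,.05,.166);knob()
E
```

```text
time: 3.7
position: [0.6048, -0.0676, 0.1709]
eef_rot: [0.581, 0.814, -0.0, -0.0]
contact_force: [1.2, 0.7, 1.8]
grip_width: 0.004
grip_force: 0.8
t 3.7 gate xyz now [0.0385 0.0485 0.1709] F [1.2 0.7 1.8] grip 0.0
shift [ 0.15 -0.85  0.49] turn [-0.1 -0.   0.1]
scene no red
side [np.float64(290.5), np.float64(176.5)] [10 12 98] at z.19: [0.0082 0.0508 0.19  ]
```

```bash
python3 -m handwheel '[[-1,0.1,-0.4,0.2,0,0,0],[-1,0.1,-0.8,0.4,0,0,0],[-1,0.1,-1.1,0.4,0,0,0],[-1,0.1,-1.1,0.4,0,0,0]]'
python3 - <<'E'
from h import *
goto(.06,.105,.166);knob()
E
```

```text
time: 4.2
position: [0.5942, -0.07, 0.1666]
eef_rot: [0.581, 0.814, -0.0, -0.0]
contact_force: [0.7, 0.3, 0.9]
grip_width: 0.006
grip_force: 0.7
t 4.2 gate xyz now [0.0277 0.0496 0.1666] F [0.7 0.3 0.9] grip 0.01
shift [5.53 3.24 0.06] turn [-0.1 -0.   0.1]
scene no red
side [np.float64(294.5), np.float64(176.0)] [10 11 94] at z.19: [-0.0034  0.0509  0.19  ]
```

```bash
python3 -m handwheel '[[-1,0,1.5,0,0,0,0],[-1,0,3.2,0,0,0,0],[-1,3,3.2,0,0,0,0],[-1,5.6,3.2,0,0,0,0],[-1,5.6,3.2,0,0,0,0],[-1,5.6,0,0,0,0,0],[-1,5.6,-2.7,0,0,0,0],[-1,5.6,-2.7,0,0,0,0]]'
python3 - <<'E'
from h import *
goto(.0,.07,.166);knob()
E
```

```text
time: 5.1
position: [0.5476, -0.0271, 0.1667]
eef_rot: [0.581, 0.814, -0.002, -0.001]
contact_force: [0.5, -0.6, 0.2]
grip_width: 0.002
grip_force: 0.0
t 5.1 gate xyz now [-0.0023  0.1054  0.1667] F [ 0.5 -0.6  0.2] grip 0.0
shift [-3.54  0.23  0.06] turn [-0.2 -0.   0.1]
scene [np.float64(247.0), np.float64(189.5)] [ 11  12 103] at z.19: [-0.0006  0.0522  0.19  ]
side [np.float64(196.0), np.float64(242.0)] [ 7 15 59] at z.19: [0.2829 0.2371 0.19  ]
knob [0.1951 0.1536 0.2708]
```

```bash
python3 -m handwheel '[[-1,-1.5,0.1,0,0,0,0],[-1,-2.5,0.2,0,0,0,0],[-1,-3.7,0.2,0,0,0,0],[-1,-4.9,0.2,0,0,0,0],[-1,-6.1,0.2,0,0,0,0],[-1,-7.3,0.2,0,0,0,0],[-1,-8.5,0.2,0,0,0,0],[-1,-8.5,0.2,0,0,0,0]]'
python3 - <<'E'
from h import *
goto(.0,-.005,.166);knob()
E
```

```text
time: 6.0
position: [0.5814, -0.1075, 0.1667]
eef_rot: [0.581, 0.814, -0.0, 0.001]
contact_force: [-0.2, 0.3, 0.4]
grip_width: 0.006
grip_force: 0.0
t 6.0 gate xyz now [0.0035 0.0183 0.1667] F [-0.2  0.3  0.4] grip 0.01
shift [-2.33 -0.35  0.07] turn [0.  0.1 0. ]
scene [np.float64(218.5), np.float64(187.5)] [ 4  6 15] at z.19: [-0.0098 -0.0287  0.19  ]
side [np.float64(196.0), np.float64(242.0)] [ 7 15 59] at z.19: [0.2829 0.2371 0.19  ]
knob [0.1935 0.1071 0.2557]
```

```bash
python3 -m handwheel '[[-1,-1,-0.2,0,0,0,0],[-1,-1.8,-0.3,0,0,0,0],[-1,-2.4,-0.3,0,0,0,0],[-1,-2.9,-0.3,0,0,0,0],[-1,-2.9,-0.3,0,0,0,0]]'
python3 - <<'E'
from h import *
goto(.0,-.016,.166);knob()
f=manip.grab_frame("scene");im=f["color"][150:270,160:320];cv2.imwrite("pics/s4.png",cv2.resize(im,None,fx=5,fy=5,interpolation=cv2.INTER_CUBIC))
E
```

```text
time: 6.6
position: [0.5873, -0.1346, 0.1666]
eef_rot: [0.581, 0.814, -0.0, -0.0]
contact_force: [-0.3, 0.8, -0.4]
grip_width: 0.004
grip_force: 0.5
t 6.6 gate xyz now [ 0.0003 -0.0092  0.1666] F [-0.3  0.8 -0.4] grip 0.0
shift [-0.68 -0.03  0.06] turn [-0.   0.   0.1]
scene [np.float64(208.5), np.float64(187.0)] [2 3 5] at z.19: [-0.0123 -0.0571  0.19  ]
side [np.float64(196.0), np.float64(242.0)] [ 7 15 57] at z.19: [0.2829 0.2371 0.19  ]
knob [0.1936 0.0913 0.2514]
```

View pics/s4.png

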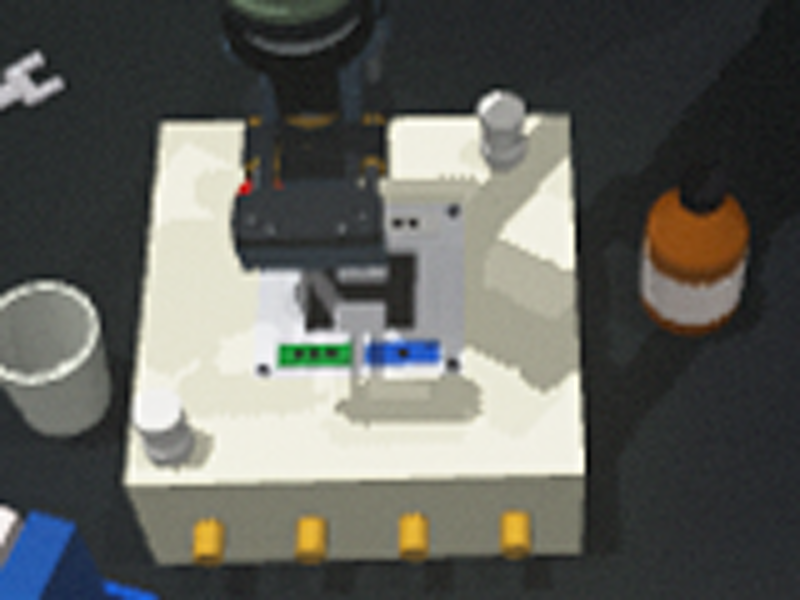

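The stem (crop (315,290)) is at the right slot, and the knob peeks out beside the gripper body at (245,188). I'll press a little further to seat it against the right wall while watching the force.

```bash
python3 -m handwheel '[[-1,-0.3,0,0,0,0,0],[-1,-0.6,0,0,0,0,0],[-1,-0.6,0,0,0,0,0]]'
python3 -m handwheel '[[-1,-0.2,0,0,0,0,0],[-1,-0.2,0,0,0,0,0]]'; python3 -c "
from h import *
goto(-.07,.04,.166)"
```

```text
time: 7.05
position: [0.5892, -0.1397, 0.1668]
eef_rot: [0.581, 0.814, -0.0, -0.0]
contact_force: [-1.5, 1.6, -1.4]
grip_width: 0.005
grip_force: 0.8
time: 7.25
position: [0.5899, -0.1416, 0.1668]
eef_rot: [0.581, 0.814, -0.0, -0.0]
contact_force: [-1.2, 2.1, -1.6]
grip_width: 0.007
grip_force: 0.8
t 7.25 gate xyz now [ 0.0005 -0.0166  0.1668] F [-1.2  2.1 -1.6] grip 0.01
shift [ 5.68 -7.04  0.08] turn [-0.  -0.   0.1]
```

```bash
python3 -m handwheel '[[-1,2,0,0,0,0,0],[-1,3.5,0,0,0,0,0],[-1,3.5,-3,0,0,0,0],[-1,3.5,-6.5,0,0,0,0],[-1,3.5,-6.5,0,0,0,0],[-1,0,-6.5,0,0,0,0],[-1,-3.4,-6.5,0,0,0,0],[-1,-3.4,-6.5,0,0,0,0]]'
python3 - <<'E'
from h import *
goto(-.03,-.05,.166);knob()
E
```

```text
time: 8.05
position: [0.5416, -0.197, 0.1675]
eef_rot: [0.581, 0.814, 0.0, 0.002]
contact_force: [-0.7, 0.0, -0.3]
grip_width: 0.004
grip_force: 0.0
t 8.05 gate xyz now [-0.0631 -0.0535  0.1675] F [-0.7  0.  -0.3] grip 0.0
shift [0.35 3.31 0.15] turn [0.1 0.2 0. ]
scene [np.float64(210.5), np.float64(190.5)] [ 12  12 109] at z.19: [ 1.00e-04 -5.08e-02  1.90e-01]
side [np.float64(286.5), np.float64(154.0)] [12  9 89] at z.19: [-0.0014 -0.0499  0.19  ]
knob [-0.0014 -0.0512  0.1886]
```

The knob measures (0, -0.051), so the lever is upright fore-and-aft at the right end of the channel. Now I'll push it forward.

```bash
python3 -m handwheel '[[-1,0.3,2,0,0,0,0],[-1,0.3,3.4,0,0,0,0],[-1,0.3,4.4,0,0,0,0],[-1,0.3,5.4,0,0,0,0],[-1,0.3,6.3,0,0,0,0],[-1,0.3,7.2,0,0,0,0],[-1,0.3,7.8,0,0,0,0],[-1,0.3,7.8,0,0,0,0]]'
python3 - <<'E'
from h import *
goto(.022,-.05,.166);knob()
E
```

```text
time: 8.95
position: [0.613, -0.1661, 0.1664]
eef_rot: [0.58, 0.814, 0.0, -0.0]
contact_force: [-0.8, 0.1, -0.3]
grip_width: 0.004
grip_force: 0.4
t 8.95 gate xyz now [ 0.0144 -0.0474  0.1664] F [-0.8  0.1 -0.3] grip 0.0
shift [-0.27  0.76  0.04] turn [ 0.  -0.   0.1]
scene [np.float64(210.5), np.float64(209.0)] [6 1 6] at z.19: [ 0.0628 -0.0475  0.19  ]
side [np.float64(272.5), np.float64(156.5)] [12 12 96] at z.19: [ 0.0422 -0.0463  0.19  ]
knob [ 0.0465 -0.0526  0.1784]
```

```bash
python3 -m handwheel '[[-1,0,0.3,0,0,0,0],[-1,0,0.6,0,0,0,0],[-1,0,0.6,0,0,0,0]]'; python3 -m handwheel '[[-1,0,0.2,0,0,0,0],[-1,0,0.2,0,0,0,0]]'
python3 - <<'E'
from h import *
goto(.024,-.05,.166);knob()
E
```

```text
time: 9.35
position: [0.6173, -0.1649, 0.1667]
eef_rot: [0.581, 0.814, -0.001, -0.001]
contact_force: [-2.5, -0.6, -0.4]
grip_width: 0.006
grip_force: 1.8
time: 9.55
position: [0.618, -0.1646, 0.1666]
eef_rot: [0.581, 0.814, -0.002, -0.002]
contact_force: [-5.8, -2.6, -0.1]
grip_width: 0.003
grip_force: 3.5
t 9.55 gate xyz now [ 0.0197 -0.0475  0.1666] F [-5.8 -2.6 -0.1] grip 0.0
shift [-0.25  0.43  0.06] turn [-0.3 -0.   0.1]
scene [np.float64(210.5), np.float64(211.0)] [4 1 4] at z.19: [ 0.0693 -0.0471  0.19  ]
side [np.float64(271.0), np.float64(157.0)] [11 11 98] at z.19: [ 0.047  -0.0449  0.19  ]
knob [ 0.0515 -0.0527  0.1767]
```

The force has climbed to 6 N with little motion, so the lever is against the slot end. I'll press briefly once more to seat it, then retreat back and up.

```bash
python3 -m handwheel '[[-1,0,0.1,0,0,0,0],[-1,0,0.1,0,0,0,0],[-1,0,0.1,0,0,0,0]]'; python3 -m handwheel '[[-1,0,-1,0,0,0,0],[-1,0,-3,0,0,0,0],[-1,0,-6,0,0,0,0],[-1,0,-6,-3,0,0,0],[-1,0,-8,-7,0,0,0],[-1,0,-12,-11,0,0,0],[-1,0,-16,-14,0,0,0],[-1,0,-16,-14,0,0,0]]'
python3 - <<'E'
from h import *
goto(.024,-.05,.166);knob()
f=manip.grab_frame("scene");im=f["color"][150:270,160:320];cv2.imwrite("pics/s5.png",cv2.resize(im,None,fx=5,fy=5,interpolation=cv2.INTER_CUBIC))
E
```

```text
time: 9.95
position: [0.6182, -0.1645, 0.1666]
eef_rot: [0.581, 0.814, -0.002, -0.002]
contact_force: [-7.9, -2.8, -0.1]
grip_width: 0.005
grip_force: 4.2
time: 10.75
position: [0.4688, -0.2172, 0.3125]
eef_rot: [0.582, 0.814, 0.001, 0.005]
contact_force: [1.4, 0.2, -0.2]
grip_width: 0.008
grip_force: 0.0
t 10.75 gate xyz now [-0.1386 -0.049   0.3125] F [ 1.4  0.2 -0.2] grip 0.01
shift [ 0.02 16.14 14.77] turn [ 0.4  0.4 -0. ]
scene [np.float64(210.5), np.float64(205.5)] [ 12  12 114] at z.19: [ 0.0512 -0.0481  0.19  ]
side [np.float64(270.5), np.float64(157.0)] [12 11 98] at z.19: [ 0.0485 -0.0451  0.19  ]
knob [ 0.0482 -0.0489  0.1864]
```

View pics/s5.png

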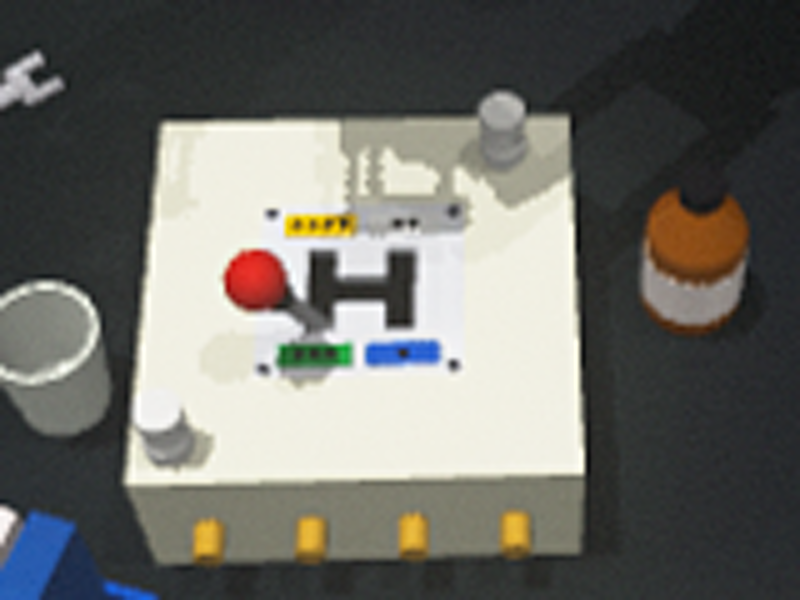

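The stem sits at the slot's far right end by the green tab (crop (315,325)) with the knob at (0.048, -0.049). The vials, cup and bottle are where they were, and the arm is clear.

```bash
python3 -c "
from bench import manip
print(manip.hand_in())"
```

```text
the job is handed in; nothing more can be done
None
```

The lever is fully home in slot 3 by the green tab, the vials, bottle and cup stand where they were, the robot is clear of everything, and the job is handed in (no verdict was returned).

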